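# Offer up the hinged half of a petal mould

## Robot

A 6-joint arm with a two-finger parallel gripper is mounted at the origin on the work surface. World frame = base frame: x ahead of the robot, y to its left, z up, the work surface at z = 0. Lengths are in m, angles in rad, forces in N, time in s.
With the tool pointing down it reaches from about 0.35 to 0.975 m from the base axis. Payload 4.9 kg.
Tool frame: the origin (TCP) lies at the very end of the fingers, on their centre line; the grasp point (between the pads) lies 19 mm behind it; z points along the fingers, y is the line along which they close (so a half turn about z gives the same grasp; the last joint's range is limited). The gripper opens to 85 mm and grips with 20 to 120 N. Pads are 22 mm wide; open, the fingers measure 114 mm over their backs; the gripper's body (76 mm by 85 mm) begins 54 mm behind the grasp point. The pads swing forward as they close: fully open they stand 13 mm farther back than shut.
Start: joints at [-1.249, 0.053, 1.613, -0, 1.476, -0.119], TCP at [0.267, -0.565, 0.204] pointing down, gripper open.
Joint ranges: [-3.01, 3.01], [-1.01, 2.22], [0.06, 2.58], [-1.02, 4.17], [0.09, 2.62], [-3.14, 3.14]. Speed limits (rad/s): [2.57, 2.57, 3.14, 3.14, 3.14, 3.14].

## Interface

Orientations are given as a rotation vector (axis times angle).
In Python, from station import * gives the robot as it stands.
- The arm moves only by the shell command python3 -m crank 'ROWS' [OPENING] [FORCE]. ROWS is JSON, a list of rows, each an object with "offset": the shift along the tool's x, y, z in m, a list of three; "twist": the turn, a rotation vector about the tool's x, y, z in degrees, a list of three. In form: [{"offset": [x, y, z], "twist": [rx, ry, rz]}, ...]. A call has 1 to 20 rows; each row is the pose to reach, as a shift and turn from the pose commanded when the call began, along the tool's axes at that moment; what a row does not reach only later rows make up. A row lasts 1/8 s, in which the tool goes at most 62.5 mm and 10.7 degrees, less where a joint would pass 70% of its speed; a pose out of reach is approached as far as the arm can. A call with a gripper value outside its range is refused whole. OPENING is the opening, from 0 (shut) to 1 (fully open), set as the call begins (- or left out, the last holds). The fingers move at their own pace and stop on an object; FORCE is the grip in N (left out, the last holds). Time passes only in rows, so rows that repeat a pose let the fingers close. It gives the time, the measured TCP pose, the force, the opening and the grip force at its end, in the units of the state.
- get_obs(): the state, without advancing time (a new reading comes with each control period).
- get_image(name): name is "side" or "top"; returns the picture (480x640x3 uint8, red, green, blue); there is no depth.
- get_calibration(name): a dict with "intrinsics" (3x3 intrinsics, pixels), "world_from_camera" (4x4, takes a point from camera to world coordinates). Camera axes: x right, y up, looking along -z (the intrinsics and any distortion apply to the point x, -y, -z); pixel columns grow to the right and rows downward; lengths in m; the calibration is good to about 2 mm. A picture is of the moment at which its call begins. get_calibration takes no time and is no camera call.
- finish_job(): hands the job in; it is judged then, once.
Trained networks look in the newest picture that a camera, given by its name, has taken for a name from the list of things; names that differ only in an ending like _2 or _b are one class to them, and where a whole thing is asked for, a point or a joint stands for the part that bears it (a point fixed in the world has none). Each returns a list of dicts, best first, with "confidence" (0 to 1); they miss things now and then, are a little off and sometimes report something else, mostly with a low value. They report only what shows in the picture. A call takes as long as a camera call. They do not tell look-alikes from the thing itself.
- cut_out(query, camera): "region" (480x640 bool, what is visible of it) and "rect" ([centre column, centre row, width, height] in pixels, round what is visible of it).
The state is a dict: "t": time; "q": joint angles; "dq": joint speeds; "effort": joint torques, N m; "tool_pos": TCP position; "tool_rot": TCP orientation; "contact_force": force on the tool from outside, world axes, zero at the start; "wrist_torque": the same for the moment, N m; "opening": finger opening in m; "grip_force": force on a finger pad.
Only numpy, scipy, OpenCV 4.12 (cv2) and the standard library are available. Lean on these libraries where they do the work, as an engineer would, in place of code of your own. Each camera call takes 0.05 s, during which the arm holds its last target. There are 200 camera calls.

## Task

Lift the orange transit spacer out of the gap between the petal mould's two steel hinge knuckles and leave it in the blue tray. Then take the loose aluminium mould half out of its wooden rack by its blue tab and lower it gently, upright with its red flower pattern facing the lower mould block, until its knuckle hangs between the two steel knuckles with all three holes in line for the hinge pin. Finish while holding it there freely in the gripper (do not let go and do not rest it on anything), and leave the pin, scissors, jar and green disc where they lie.

Things in the scene. Friction and masses are not known exactly. Their poses are not given: they have to be found in the camera images.
- press: Fixed lower half of the mould. Origin on the table under the middle of the hinge axis; y along the hinge, lower mould block towards -x. Green base 12 mm thick, x -100 to 16, y -50 to 50 mm; dark jamb block, x -14 to 14, top (floor of the hinge gap) at z 26 mm. On it two steel knuckles, y 19 to 45 and -45 to -19 mm (gap 38 mm), 24 mm diameter, 12 mm hole along y centred at z 48 mm, tops at z 60 mm.
- press_axis (a point): Middle of the hinge axis of the press: centre of the 38 mm gap, at hole height (48 mm above the table); axes as press.
- lower_mould (a point): Centre of the top of the aluminium lower mould block (54 x 66 mm), 53 mm from the hinge axis, 40 mm above the table.
- leaf: Loose aluminium mould half, 110 to 210 g, upright in the rack. Origin: underside centre of its knuckle, 12 mm above the table at first; z up, y along the knuckle, red pattern (2 mm proud) on the -x side. Knuckle 24 mm diameter, 30 mm long, 12 mm hole centred at z 12 mm; plate 66 x 10 mm, z 36 to 90 mm; blue tab 40 x 10 mm, z 90 to 125 mm, all centred on x = y = 0. Grip the tab along x.
- leaf_eye_l (a point): Centre of the leaf's knuckle hole at its +y end (leaf x = 0, y = 15, z = 12 mm).
- leaf_eye_r (a point): Centre of the leaf's knuckle hole at its -y end (leaf x = 0, y = -15, z = 12 mm).
- rack: Fixed wooden rack left or right of the press, base 90 x 100 mm, origin at its underside centre, axes parallel to the leaf's at first. Rack and press are each turned at most 0.35 rad from square (-x towards the robot). Posts at y -27 and 27 mm, 70 mm high, with slots 12.4 mm wide, floor at z 48 mm, where the leaf's plate stands. Lift the leaf straight up at least 70 mm.
- tray: Fixed blue tray, 120 x 120 x 30 mm outside, walls and floor 4 to 5 mm, on the other side of the press from the rack; origin at the centre of its underside.
- spacer: Loose orange block, 18 (x) x 34 (y) x 75 mm (z), 50 g, standing on the jamb block in the hinge gap; origin at the centre of its underside (26 mm above the table at first), axes as press to about 3 degrees. Its upper 41 mm stand above the knuckles: grip it there along x.
- spacer_mid (a point): Centre of the orange block.
- pin: Bystander: loose steel hinge pin, 6 mm thick, about 122 mm long along its x, with a flat brass head, lying on the table beyond the press. Origin at mid length, on the table.
- scissors: Bystander: scissors with black handles lying on the table, about 155 mm long along x (points to +x), 6 mm thick; origin at the pivot.
- jar: Bystander: amber jar with brass lid, 52 mm diameter, 75 mm high, standing on the table; origin at the centre of its underside.
- disc: Bystander: green plastic disc, 44 mm diameter, 12 mm high, with a brass strip, on the table at the far left; origin at the centre of its underside.
Mind the look-alikes: they are no part of the job. Several things have the shape of the tray; the one meant has the colours described above.

How it is judged:
On the way, in this order (a step that is already met when the one before it is completed fails the run):
1. the orange spacer lies or stands in the tray, let go (x of spacer_mid in the frame of tray between -0.058 and 0.058 m and y of spacer_mid in the frame of tray between -0.058 and 0.058 m and z of spacer_mid in the frame of tray below 0.05 m and contact force between the fingers and spacer below 0.1 N and linear speed of spacer below 0.03 m/s), for 0.2 s.
2. the leaf is held by the fingers, lifted clear of the rack (contact force between the fingers and leaf above 1 N and z of leaf in the frame of rack above 0.06 m and contact force between leaf and rack below 0.05 N), for 0.1 s.
At the end, for the whole second after the job is handed in: Spacer let go at rest in the tray (under 50 mm high, within 58 mm of its middle). Leaf held still by the fingers, both knuckle hole ends within 4 mm of the hinge axis (5 mm along it), axes parallel to 0.12 rad, upright to 0.15 rad, pattern towards the lower block, under 8 N against the press (all of step 1 and x of leaf_eye_l in the frame of press_axis between -0.004 and 0.004 m and z of leaf_eye_l in the frame of press_axis between -0.004 and 0.004 m and y of leaf_eye_l in the frame of press_axis between 0.01 and 0.02 m and x of leaf_eye_r in the frame of press_axis between -0.004 and 0.004 m and z of leaf_eye_r in the frame of press_axis between -0.004 and 0.004 m and y of leaf_eye_r in the frame of press_axis between -0.02 and -0.01 m and angle between the y axis of leaf and the y axis of press, either way round below 0.12 rad and angle between leaf's own z axis and vertical below 0.15 rad and x of lower_mould in the frame of leaf below -0.02 m and contact force between the fingers and leaf above 1 N and contact force between leaf and press below 8 N and linear speed of leaf below 0.02 m/s); the arm keeps its last pose, push and grip.
It fails at once if the pin is pushed more than 30 mm from its place (distance of pin from where it was at the start of the episode above 0.03 m).
It fails at once if the scissors is pushed more than 30 mm from its place (distance of scissors from where it was at the start of the episode above 0.03 m).
It fails at once if the jar is pushed more than 30 mm from its place (distance of jar from where it was at the start of the episode above 0.03 m).
It fails at once if the disc is pushed more than 30 mm from its place (distance of disc from where it was at the start of the episode above 0.03 m).
It fails at once if the leaf is jammed against the press with more than 30 N (contact force between leaf and press above 30 N).
It also fails if it takes over 56 s, if anything falls off the work surface, if the arm or the gripper's body presses on something with over 40 N, if the wrist force passes 120 N, or if a joint passes its speed limit or range.

## Working session

There is one attempt and no reset: what is moved stays moved. The work goes in short steps, Python scripts to look and compute and a shell command to move; the robot and the scene stay as the last step left them, time stands still between calls to the robot, and variables do not carry over. Pictures are saved under pics/ and viewed, at most 10 in all, crops included, and the job is handed in when it is done.

```bash
mkdir -p pics; ls; python3 - <<'E'
from station import *
import cv2,numpy as np
for n in("top","side"):
    im=get_image(n); cv2.imwrite(f"pics/{n}0.png",im[:,:,::-1])
    c=get_calibration(n); print(n,{k:np.round(v,4).tolist() if not isinstance(v,str) else v for k,v in c.items()})
o=get_obs(); print(o)
E
```

```text
pics
top {'intrinsics': [[460.5055, 0.0, 327.6292], [0.0, 460.5055, 242.4441], [0.0, 0.0, 1.0]], 'world_from_camera': [[0.0182, 0.9829, -0.1832, 0.2733], [-0.9998, 0.0184, -0.0009, 0.1839], [0.0025, 0.1832, 0.9831, 1.0863], [0.0, 0.0, 0.0, 1.0]]}
side {'intrinsics': [[517.8891, 0.0, 316.0983], [0.0, 517.8891, 242.9697], [0.0, 0.0, 1.0]], 'world_from_camera': [[-0.9933, 0.0737, -0.0894, 0.376], [-0.1155, -0.6889, 0.7156, 0.9746], [-0.0088, 0.7211, 0.6928, 0.839], [0.0, 0.0, 0.0, 1.0]]}
{'t': 0.1, 'q': array([-1.24899395e+00,  5.33110721e-02,  1.61415943e+00,  1.50937703e-05,
        1.47600571e+00, -1.18998787e-01]), 'dq': array([ 0.00015008,  0.0001829 , -0.00307794, -0.00098083, -0.00025893,
        0.00033351]), 'effort': array([ 1.39289564e-04, -3.94899201e+01, -3.71364105e+01, -1.01322175e-04,
        3.90475325e-03, -7.10531495e-06]), 'tool_pos': array([ 0.26647384, -0.56466432,  0.20277183]), 'tool_rot': array([-3.06376781e+00, -6.86404450e-01,  2.75859132e-04]), 'contact_force': array([ 0.23216089, -0.0458199 ,  0.2539767 ]), 'wrist_torque': array([ 0.01346018, -0.03002711,  0.00172221]), 'grip_force': 0.0, 'opening': 0.08531386161412625}
```

View pics/top0.png

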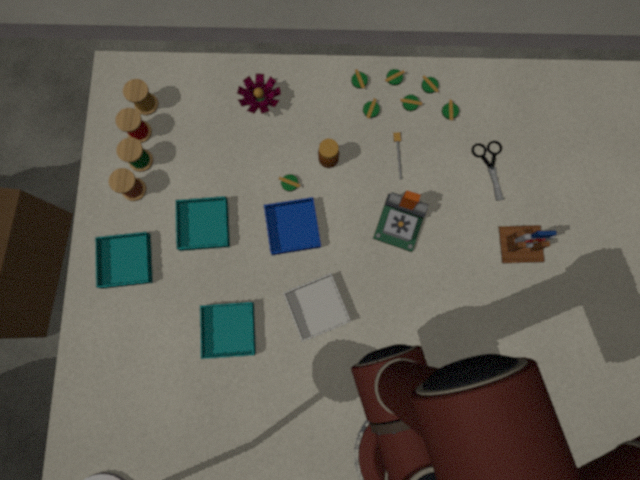

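View pics/side0.png

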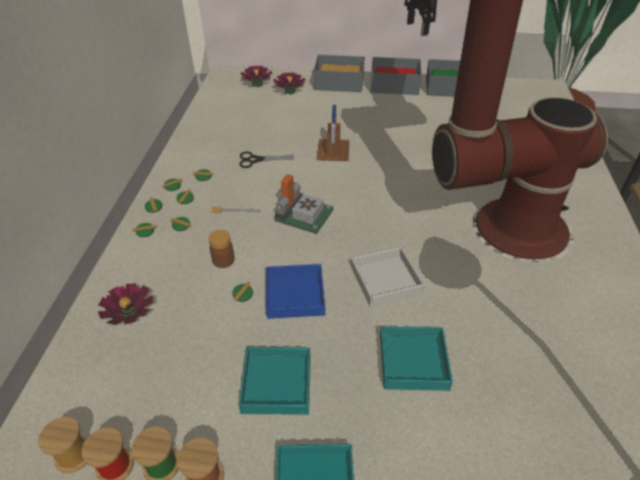

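The blue tray at top (294,226) / side (295,290) is the one meant. The look-alikes are teal, at top (205,223), (125,260) and (228,330), and white, at (322,306). I'll fit poses to the network masks by silhouette and check them on an enlarged crop.

```bash
cat > h.py <<'E'
from station import *
import cv2,numpy as np
from scipy.optimize import minimize
from scipy.spatial.transform import Rotation as R
CAL={n:get_calibration(n) for n in("top","side")}
def proj(n,P):
    c=CAL[n];W=c["world_from_camera"];p=(np.asarray(P)-W[:3,3])@W[:3,:3]
    p=p*[1,-1,-1];u=p@c["intrinsics"].T;return u[:,:2]/u[:,2:]
def box(x0,x1,y0,y1,z0,z1):
    return np.array([[x,y,z] for x in(x0,x1) for y in(y0,y1) for z in(z0,z1)])/1000
def cyl(r,y0,y1,zc):
    return np.array([[r*np.cos(a),y,zc+r*np.sin(a)] for a in np.linspace(0,6.28,25) for y in(y0,y1)])/1000
SP=[box(-9,9,-17,17,26,101)]
PRESS=[box(-100,16,-50,50,0,12),box(-14,14,-45,45,12,26),box(-80,-26,-33,33,12,40),cyl(12,19,45,48),cyl(12,-45,-19,48),box(-12,12,19,45,26,48),box(-12,12,-45,-19,26,48)]
LEAF=[cyl(12,-15,15,12),box(-5,5,-33,33,36,90),box(-5,5,-20,20,90,125),box(-5,5,-15,15,12,36)]
TRAY=[box(-60,60,-60,60,0,30)]
RACK=[box(-45,45,-50,50,0,10)]
def place(parts,x,y,th,z=0,rv=None):
    M=R.from_euler('z',th).as_matrix()
    return [p@M.T+[x,y,z] for p in parts]
S=4
def sil(n,parts):
    m=np.zeros((480*S,640*S),np.uint8)
    for p in parts:
        h=cv2.convexHull(((proj(n,p)+.5)*S).astype(np.float32))
        cv2.fillConvexPoly(m,np.round(h*16).astype(np.int32),1,shift=4)
    return cv2.resize(m.astype(np.float32),(640,480),interpolation=cv2.INTER_AREA)
def fit(parts,masks,x0,z=0):
    def f(v):
        e=0
        for n,m in masks.items():
            s=sil(n,place(parts,v[0],v[1],v[2],z)); e+=np.abs(s-m).sum()/m.sum()
        return e
    b=min((minimize(f,[x0[0],x0[1],t],method='Nelder-Mead',options=dict(initial_simplex=[[x0[0],x0[1],t],[x0[0]+.015,x0[1],t],[x0[0],x0[1]+.015,t],[x0[0],x0[1],t+.15]],xatol=1e-4,fatol=1e-4)) for t in x0[2]),key=lambda r:r.fun)
    return b.x,b.fun
def ground(n,uv,z):
    c=CAL[n];W=c["world_from_camera"];d=np.linalg.inv(c["intrinsics"])@[*uv,1];d=W[:3,:3]@(d*[1,-1,-1])
    return W[:3,3]+d*(z-W[2,3])/d[2]
def draw(im,n,parts,col):
    for p in parts:
        h=cv2.convexHull(((proj(n,p))).astype(np.float32));cv2.polylines(im,[np.round(h*16).astype(np.int32)],True,col,1,shift=4)
E
python3 - <<'E'
from h import *
import pickle
D={}
ims={}
for n in CAL:
    ims[n]=get_image(n)
    for q in("press","spacer","leaf","rack","tray","jar","scissors","pin"):
        for d in cut_out(q,n)[:6]:
            if d["confidence"]<.3: continue
            D.setdefault((q,n),[]).append(d)
            print(n,q,round(d["confidence"],2),np.round(d["rect"],0),d["region"].sum(),np.round(ground(n,d["rect"][:2],0.01)[:2],3))
pickle.dump((D,ims),open("d.pkl","wb"))
E
```

```text
top press 0.81 [402. 222.  54.  59.] 1970 [0.527 0.008]
top spacer 0.62 [414. 199.  19.  24.] 292 [ 0.584 -0.022]
top spacer 0.37 [536. 240.  39.  24.] 433 [ 0.489 -0.312]
top leaf 0.77 [536. 241.  40.  15.] 410 [ 0.488 -0.31 ]
top rack 0.95 [524. 245.  49.  38.] 1339 [ 0.477 -0.281]
top tray 0.88 [317. 307.  65.  63.] 2834 [0.32  0.208]
top tray 0.76 [203. 224.  61.  55.] 2731 [0.514 0.484]
top tray 0.74 [228. 330.  59.  56.] 2979 [0.265 0.41 ]
top tray 0.73 [124. 260.  57.  55.] 2987 [0.422 0.664]
top tray 0.63 [290. 226.  61.  57.] 2533 [0.513 0.275]
top jar 0.87 [328. 152.  20.  31.] 582 [0.7   0.188]
top jar 0.34 [409. 201.  23.  17.] 276 [ 0.579 -0.011]
top scissors 0.7 [485. 171.  34.  59.] 648 [ 0.658 -0.198]
top pin 0.7 [399. 155.   8.  45.] 99 [0.697 0.014]
top pin 0.37 [412. 200.  27.  22.] 284 [ 0.582 -0.016]
side press 0.64 [306. 208.  61.  55.] 1720 [ 0.522 -0.004]
side spacer 0.57 [288. 189.  10.  33.] 308 [ 0.579 -0.076]
side leaf 0.62 [333. 123.   6.  40.] 225 [ 0.492 -0.411]
side rack 0.64 [333. 141.  35.  40.] 793 [ 0.483 -0.311]
side tray 0.76 [416. 355.  72.  68.] 4089 [0.26  0.401]
side tray 0.69 [275. 382.  75.  67.] 4446 [0.515 0.486]
side tray 0.66 [388. 275.  74.  58.] 2998 [0.316 0.201]
side tray 0.59 [313. 462.  82.  36.] 2678 [0.429 0.623]
side tray 0.56 [295. 291.  62.  56.] 3068 [0.51  0.268]
side jar 0.82 [221. 247.  27.  40.] 825 [0.698 0.154]
side scissors 0.68 [269. 158.  55.  15.] 322 [ 0.653 -0.208]
side scissors 0.55 [298. 292.  61.  54.] 3103 [0.505 0.269]
```

```bash
python3 - <<'E'
from h import *
import pickle
D,ims=pickle.load(open("d.pkl","rb"))
U=lambda n,qs:np.clip(sum(D[(q,n)][0 if q!='tray' else 4]["region"].astype(int) for q in qs),0,1).astype(np.float32)
T=[-.3,0,.3]
RK=RACK+[box(-14,14,s*27-7,s*27+7,0,70) for s in(1,-1)]+place(LEAF,0,0,0,.012)
fits={}
for nm,parts,qs,x0 in(("press",PRESS+SP,("press","spacer"),(.56,0)),("tray",TRAY,("tray",),(.51,.27)),("rack",RK,("rack","leaf"),(.48,-.28))):
    m={n:U(n,qs) for n in CAL}
    v,e=fit(parts,m,(*x0,T)); fits[nm]=v
    print(nm,v.round(4),round(e,3),*[fit(parts,{n:m[n]},(*v[:2],[v[2]]))[0].round(4) for n in m])
out=[]
for n,(cx,cy,w,h) in{"top":(410,225,330,130),"side":(310,210,120,0)}.items():
    im=cv2.resize(ims[n][:,:,::-1],None,fx=4,fy=4,interpolation=cv2.INTER_CUBIC)
    S_=proj
    for nm,p,c in(("press",PRESS+SP,(0,255,255)),("tray",TRAY,(255,255,0)),("rack",RK,(255,0,255))):
        for q in place(p,*fits[nm]):
            hh=cv2.convexHull(((proj(n,q)+.5)*4-.5).astype(np.float32));cv2.polylines(im,[np.round(hh*16).astype(np.int32)],True,c,1,shift=4)
    out.append(im)
a=out[0];b=out[1]
pr=lambda im,x,y,w,h:im[int(4*y-h/2):int(4*y+h/2),int(4*x-w/2):int(4*x+w/2)]
o=np.vstack([np.hstack([pr(a,295,226,260,300),pr(a,402,215,260,300),pr(a,525,242,280,300)]),np.hstack([pr(b,295,291,260,300),pr(b,305,205,260,300),pr(b,333,138,280,300)])])
cv2.imwrite("pics/fit.png",o)
E
```

```text
press [ 5.661e-01 -2.000e-04 -3.197e-01] 0.111 [ 0.5667  0.0007 -0.3229] [ 0.5649 -0.0037 -0.3382]
tray [0.5109 0.2694 0.1838] 0.093 [0.5115 0.2706 0.1721] [0.5109 0.2681 0.1819]
rack [ 0.4799 -0.2779  0.0105] 0.2 [ 0.4801 -0.2769  0.0484] [ 0.4802 -0.2803 -0.0067]
```

View pics/fit.png

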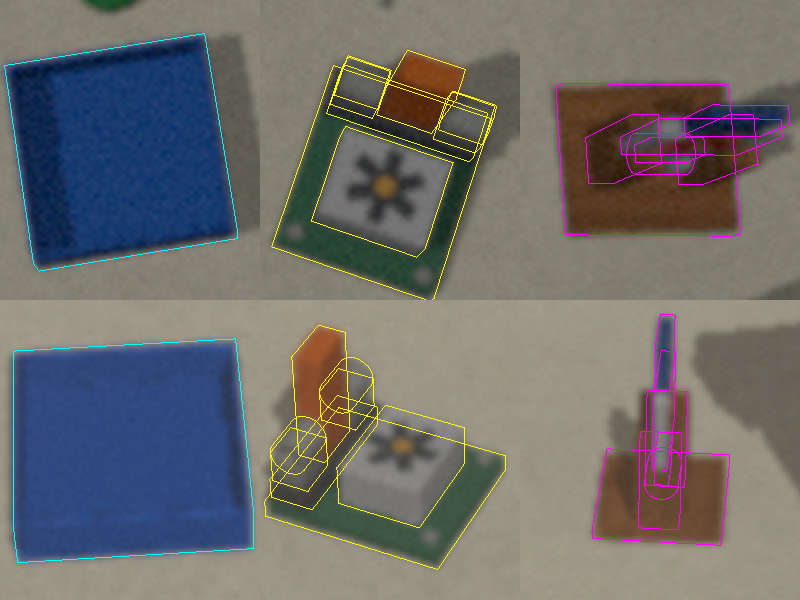

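The fits agree with the image edges: the press and spacer, the blue tray and the rack with the leaf all line up. Next I work out the move above the spacer.

```bash
cat >> h.py <<'E'
PR=np.array([.5661,-.0002,-.3197]);TR=np.array([.511,.2694,.18]);RA=np.array([.4799,-.2779,.0105])
def go(p,phi,tag=""):
    o=get_obs();R0=R.from_rotvec(o["tool_rot"]).as_matrix()
    best=None
    for k in(0,np.pi):
        y=np.array([np.cos(phi+k),np.sin(phi+k),0]);z=np.array([0,0,-1.]);M=np.c_[np.cross(y,z),y,z]
        t=R.from_matrix(R0.T@M).as_rotvec(degrees=True)
        print(tag,"off",(R0.T@(np.array(p)-o["tool_pos"])).round(4),"twist",t.round(2),"q6",o["q"][5].round(2))
E
python3 - <<'E'
from h import *
go([PR[0],PR[1],.20],PR[2],"above")
E
```

```text
above off [ 0.5119 -0.3833  0.0039] twist [  0.    -0.   -46.43] q6 -0.12
above off [ 0.5119 -0.3833  0.0039] twist [ -0.    -0.   133.57] q6 -0.12
```

```bash
python3 -m crank '[{"offset":[0.02,-0.015,0],"twist":[0,0,-2]},{"offset":[0.06,-0.045,0],"twist":[0,0,-5]},{"offset":[0.105,-0.08,0],"twist":[0,0,-9]},{"offset":[0.15,-0.113,0],"twist":[0,0,-13]},{"offset":[0.2,-0.15,0],"twist":[0,0,-18]},{"offset":[0.25,-0.187,0],"twist":[0,0,-22]},{"offset":[0.3,-0.225,0],"twist":[0,0,-27]},{"offset":[0.35,-0.262,0],"twist":[0,0,-31]},{"offset":[0.4,-0.3,0],"twist":[0,0,-36]},{"offset":[0.445,-0.333,0],"twist":[0,0,-40]},{"offset":[0.48,-0.36,0],"twist":[0,0,-44]},{"offset":[0.503,-0.377,0.002],"twist":[0,0,-46]},{"offset":[0.512,-0.383,0.004],"twist":[0,0,-46.4]},{"offset":[0.512,-0.383,0.004],"twist":[0,0,-46.4]},{"offset":[0.512,-0.383,0.004],"twist":[0,0,-46.4]}]' 1 40; python3 - <<'E'
from h import *
go([PR[0],PR[1],.068],PR[2],"down")
E
```

```text
t: 2.88
tool_pos: [0.5658, -0.0011, 0.1999]
tool_rot: [2.548, 1.838, -0.001]
contact_force: [-0.3, -0.5, 0.5]
opening: 0.0853
grip_force: 0.0
down off [ 0.001  -0.      0.1319] twist [-0.01  0.02 -0.09] q6 0.19
down off [ 0.001  -0.      0.1319] twist [3.0000e-02 1.0000e-02 1.7991e+02] q6 0.19
```

```bash
python3 -m crank '[{"offset":[0,0,0.02],"twist":[0,0,0]},{"offset":[0.001,0,0.05],"twist":[0,0,0]},{"offset":[0.001,0,0.08],"twist":[0,0,0]},{"offset":[0.001,0,0.105],"twist":[0,0,0]},{"offset":[0.001,0,0.124],"twist":[0,0,0]},{"offset":[0.001,0,0.132],"twist":[0,0,0]},{"offset":[0.001,0,0.132],"twist":[0,0,0]}]' && python3 -m crank '[{"offset":[0,0,0],"twist":[0,0,0]},{"offset":[0,0,0],"twist":[0,0,0]},{"offset":[0,0,0],"twist":[0,0,0]},{"offset":[0,0,0],"twist":[0,0,0]},{"offset":[0,0,0],"twist":[0,0,0]},{"offset":[0,0,0],"twist":[0,0,0]},{"offset":[0,0,0],"twist":[0,0,0]},{"offset":[0,0,0],"twist":[0,0,0]}]' 0 30
```

```text
t: 3.75
tool_pos: [0.5664, 0.0004, 0.0675]
tool_rot: [-2.547, -1.838, 0.001]
contact_force: [-0.2, 0.3, 0.9]
opening: 0.0855
grip_force: 0.0
t: 4.75
tool_pos: [0.567, 0.0005, 0.0684]
tool_rot: [2.547, 1.839, 0.001]
contact_force: [0.2, 0.1, 3.4]
opening: 0.0169
grip_force: 31.8
```

```bash
python3 -m crank '[{"offset":[0,0,-0.01],"twist":[0,0,0]},{"offset":[0,0,-0.03],"twist":[0,0,0]},{"offset":[0,0,-0.06],"twist":[0,0,0]},{"offset":[0,0,-0.09],"twist":[0,0,0]},{"offset":[0,0,-0.11],"twist":[0,0,0]},{"offset":[0,0,-0.115],"twist":[0,0,0]}]'; python3 - <<'E'
from h import *
go([TR[0],TR[1],.16],TR[2]-.3,"over"); go([TR[0],TR[1],.049],TR[2]-.3,"down")
E
```

```text
t: 5.5
tool_pos: [0.5676, 0.0004, 0.1852]
tool_rot: [2.545, 1.838, 0.004]
contact_force: [0.2, -0.1, 0.2]
opening: 0.0171
grip_force: 31.3
over off [ 0.2375 -0.1384  0.0249] twist [  0.19  -0.02 -11.47] q6 0.19
over off [ 0.2375 -0.1384  0.0249] twist [-3.0000e-02 -2.8000e-01  1.6853e+02] q6 0.19
down off [ 0.2374 -0.1388  0.1359] twist [  0.19  -0.02 -11.47] q6 0.19
down off [ 0.2374 -0.1388  0.1359] twist [-3.0000e-02 -2.8000e-01  1.6853e+02] q6 0.19
```

```bash
python3 -m crank '[{"offset":[0.018,-0.01,0],"twist":[0,0,-1]},{"offset":[0.055,-0.032,0],"twist":[0,0,-3]},{"offset":[0.095,-0.055,0],"twist":[0,0,-5]},{"offset":[0.14,-0.081,0],"twist":[0,0,-7]},{"offset":[0.18,-0.105,0.01],"twist":[0,0,-9]},{"offset":[0.21,-0.122,0.02],"twist":[0,0,-10]},{"offset":[0.23,-0.134,0.025],"twist":[0,0,-11.5]},{"offset":[0.237,-0.139,0.04],"twist":[0,0,-11.5]},{"offset":[0.237,-0.139,0.065],"twist":[0,0,-11.5]},{"offset":[0.237,-0.139,0.095],"twist":[0,0,-11.5]},{"offset":[0.237,-0.139,0.12],"twist":[0,0,-11.5]},{"offset":[0.237,-0.139,0.132],"twist":[0,0,-11.5]},{"offset":[0.237,-0.139,0.136],"twist":[0,0,-11.5]},{"offset":[0.237,-0.139,0.136],"twist":[0,0,-11.5]}]'; python3 -m crank '[{"offset":[0,0,0],"twist":[0,0,0]},{"offset":[0,0,0],"twist":[0,0,0]},{"offset":[0,0,0],"twist":[0,0,0]},{"offset":[0,0,0],"twist":[0,0,0]},{"offset":[0,0,0],"twist":[0,0,0]},{"offset":[0,0,0],"twist":[0,0,0]}]' 0.6; python3 -m crank '[{"offset":[0,0,-0.01],"twist":[0,0,0]},{"offset":[0,0,-0.03],"twist":[0,0,0]},{"offset":[0,0,-0.06],"twist":[0,0,0]},{"offset":[0,0,-0.1],"twist":[0,0,0]},{"offset":[0,0,-0.14],"twist":[0,0,0]},{"offset":[0,0,-0.165],"twist":[0,0,0]},{"offset":[0,0,-0.17],"twist":[0,0,0]}]'
python3 - <<'E'
from h import *
import pickle
ims={n:get_image(n) for n in CAL};pickle.dump(ims,open("i2.pkl","wb"))
c=[cv2.resize(ims[n][y-45:y+45,x-60:x+60,::-1],None,fx=3.3,fy=3.3) for n,x,y in(("top",294,220),("side",295,280),("top",525,242),("side",333,135))]
cv2.imwrite("pics/tray2.png",np.vstack([np.hstack(c[:2]),np.hstack(c[2:])]))
go([RA[0],RA[1],.26],RA[2],"leaf above")
E
```

```text
t: 7.25
tool_pos: [0.5098, 0.2694, 0.0475]
tool_rot: [2.35, 2.084, 0.002]
contact_force: [-0.1, 0.8, -0.7]
opening: 0.0168
grip_force: 31.3
t: 8.0
tool_pos: [0.5092, 0.2692, 0.0469]
tool_rot: [-2.35, -2.085, 0.0]
contact_force: [0.3, 0.4, -0.4]
opening: 0.0511
grip_force: 0.0
t: 8.88
tool_pos: [0.5108, 0.2698, 0.2213]
tool_rot: [2.348, 2.083, 0.01]
contact_force: [0.6, 0.3, -0.3]
opening: 0.0513
grip_force: 0.0
leaf above off [-0.5469  0.0358 -0.0424] twist [ 0.1  -0.04 -7.44] q6 0.48
leaf above off [-0.5469  0.0358 -0.0424] twist [-6.0000e-02 -1.4000e-01  1.7256e+02] q6 0.48
```

View pics/tray2.png

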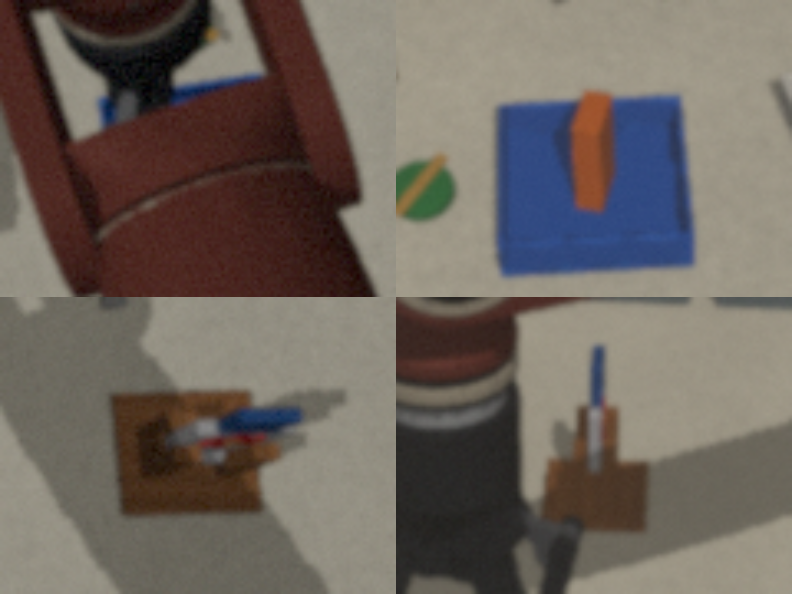

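The spacer stands in the blue tray (side view, about (295,285)). The leaf is still upright in the rack. Next I go above the leaf.

```bash
python3 -m crank '[{"offset":[-0.015,0.001,-0.01],"twist":[0,0,0]},{"offset":[-0.05,0.003,-0.025],"twist":[0,0,-1]},{"offset":[-0.095,0.006,-0.04],"twist":[0,0,-2]},{"offset":[-0.145,0.01,-0.042],"twist":[0,0,-3]},{"offset":[-0.195,0.013,-0.042],"twist":[0,0,-4]},{"offset":[-0.245,0.016,-0.042],"twist":[0,0,-4]},{"offset":[-0.295,0.019,-0.042],"twist":[0,0,-5]},{"offset":[-0.345,0.023,-0.042],"twist":[0,0,-6]},{"offset":[-0.395,0.026,-0.042],"twist":[0,0,-6]},{"offset":[-0.445,0.029,-0.042],"twist":[0,0,-7]},{"offset":[-0.49,0.032,-0.042],"twist":[0,0,-7]},{"offset":[-0.525,0.034,-0.042],"twist":[0,0,-7.4]},{"offset":[-0.542,0.036,-0.042],"twist":[0,0,-7.4]},{"offset":[-0.547,0.036,-0.042],"twist":[0,0,-7.4]},{"offset":[-0.547,0.036,-0.042],"twist":[0,0,-7.4]}]'; python3 - <<'E'
from h import *
go([RA[0],RA[1],.106],RA[2],"leaf")
ims={n:get_image(n) for n in CAL}
RK=RACK+place(LEAF,0,0,0,.012)
out=[]
for n,x,y in(("top",530,242),("side",333,128)):
    im=cv2.resize(ims[n][:,:,::-1],None,fx=6,fy=6,interpolation=cv2.INTER_CUBIC)
    for q in place(RK,*RA):
        hh=cv2.convexHull(((proj(n,q)+.5)*6-.5).astype(np.float32));cv2.polylines(im,[np.round(hh*16).astype(np.int32)],True,(0,255,255),1,shift=4)
    out.append(im[6*y-200:6*y+200,6*x-200:6*x+200])
cv2.imwrite("pics/leaf3.png",np.hstack(out))
E
```

```text
t: 10.85
tool_pos: [0.4798, -0.2775, 0.2587]
tool_rot: [-2.21, -2.232, -0.0]
contact_force: [0.2, -0.5, 0.4]
opening: 0.0512
grip_force: 0.0
leaf off [-0.0005  0.0002  0.1527] twist [-0.02 -0.04 -0.02] q6 -0.67
leaf off [-0.0005  0.0002  0.1527] twist [-6.0000e-02  3.0000e-02  1.7998e+02] q6 -0.67
```

View pics/leaf3.png

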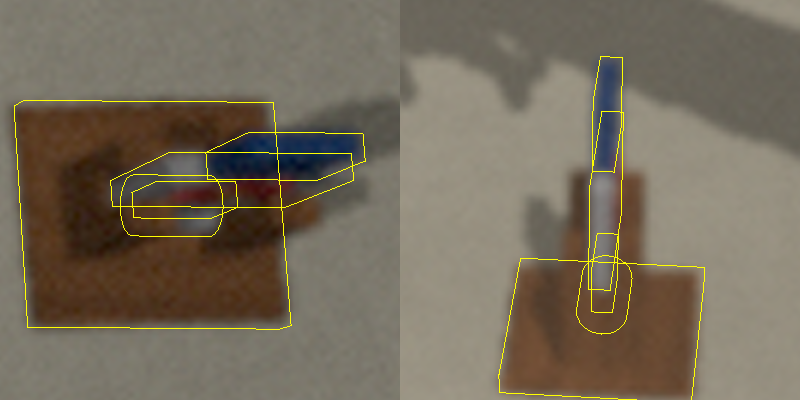

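The overlay shows the leaf turned a few degrees from my model (the tab slants up at right in the top view), so I'll refit using brown and blue pixels.

```bash
python3 - <<'E'
from h import *
tab=[box(-5,5,-20,20,102,137)]
RK=RACK+[box(-14,14,s*27-7,s*27+7,0,70) for s in(1,-1)]+place(LEAF,0,0,0,.012)
mb,mr={},{}
for n,(x,y) in{"top":(530,242),"side":(333,128)}.items():
    f=np.mean([get_image(n) for _ in range(4)],0).astype(np.uint8)
    H=cv2.cvtColor(f,cv2.COLOR_RGB2HSV).astype(int);w=np.zeros((480,640),bool);w[y-32:y+35,x-40:x+40]=1
    blue=(abs(H[...,0]-110)<15)&(H[...,1]>100)&w; br=((H[...,0]<20)|(H[...,0]>170))&(H[...,1]>90)&w
    mb[n]=blue.astype(np.float32); u=(blue|br).astype(np.uint8); mr[n]=cv2.morphologyEx(u,cv2.MORPH_CLOSE,np.ones((9,9),np.uint8)).astype(np.float32)
    print(n,blue.sum(),sil(n,place(tab,*RA)).sum(),mr[n].sum())
for nm,p,m in(("tab",tab,mb),("rack",RK,mr)):
    print(nm,fit(p,m,(*RA[:2],[-.1,.05,.2])))
    for n in m: print(n,fit(p,{n:m[n]},(*RA[:2],[-.1,.05,.2])))
E
```

```text
top 132 192.375 1665.0
side 27 88.8125 852.0
tab (array([ 0.48085292, -0.27760564,  0.0851699 ]), np.float64(2.1716647148132324))
top (array([ 0.48117777, -0.27706952,  0.16617034]), np.float64(0.32528409361839294))
side (array([ 0.48214583, -0.2843836 ,  0.08221636]), np.float64(1.7893518209457397))
rack (array([ 0.47964226, -0.27879183,  0.05419541]), np.float64(0.2824676036834717))
top (array([ 0.47952968, -0.27849917,  0.04729058]), np.float64(0.10063813626766205))
side (array([ 0.48025434, -0.27930117,  0.0709839 ]), np.float64(0.17671655118465424))
```

```bash
sed -i 's/RA=np.array(\[.*\])/RA=np.array([.4797,-.2785,.055])/' h.py; python3 -m crank '[{"offset":[-0.001,0,0.02],"twist":[0,0,-1]},{"offset":[-0.001,0,0.05],"twist":[0,0,-2]},{"offset":[-0.001,0,0.08],"twist":[0,0,-2.6]},{"offset":[-0.001,0,0.11],"twist":[0,0,-2.6]},{"offset":[-0.001,0,0.135],"twist":[0,0,-2.6]},{"offset":[-0.001,0,0.148],"twist":[0,0,-2.6]},{"offset":[-0.001,0,0.153],"twist":[0,0,-2.6]},{"offset":[-0.001,0,0.153],"twist":[0,0,-2.6]}]'; python3 - <<'E'
from h import *
go([RA[0],RA[1],.106],RA[2],"leaf")
c=[]
for n,x,y in(("top",535,242),("side",333,120)):
    c.append(cv2.resize(get_image(n)[y-33:y+33,x-33:x+33,::-1],None,fx=6,fy=6,interpolation=cv2.INTER_CUBIC))
cv2.imwrite("pics/leaf4.png",np.hstack(c))
E
```

```text
t: 12.35
tool_pos: [0.48, -0.2793, 0.1061]
tool_rot: [2.159, 2.282, 0.0]
contact_force: [-0.1, 0.5, 0.4]
opening: 0.0514
grip_force: 0.0
leaf off [ 0.0008 -0.0003  0.0001] twist [0.02 0.02 0.01] q6 -0.72
leaf off [ 0.0008 -0.0003  0.0001] twist [-3.0000e-02  3.0000e-02 -1.7999e+02] q6 -0.72
```

View pics/leaf4.png

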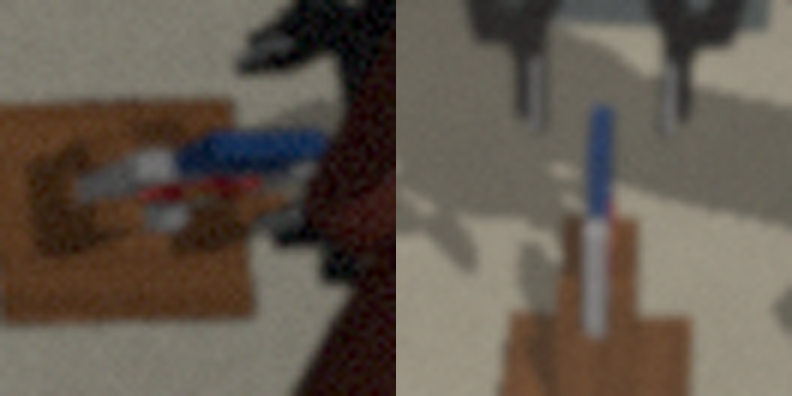

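```bash
python3 - <<'E'
from h import *
o=get_obs();M=R.from_rotvec(o["tool_rot"]).as_matrix()
for n,x,y in(("top",535,242),("side",333,120)):
    for z in(0,-.008,-.016,-.024):
        P=[o["tool_pos"]+M@[0,s*.026,z] for s in(1,-1)]
        print(n,z,((proj(n,P)-[x-33,y-33])*6).round().tolist(),(z==0)and 400*n.count('s'))
    print("tab top ends",((proj(n,place([np.array([[0,-.02,.137],[0,.02,.137],[0,.02,.102]])],*RA)[0])-[x-33,y-33])*6).round().tolist())
E
```

```text
top 0 [[229.0, 87.0], [247.0, 228.0]] 0
top -0.008 [[239.0, 82.0], [257.0, 224.0]] False
top -0.016 [[250.0, 77.0], [268.0, 220.0]] False
top -0.024 [[260.0, 72.0], [278.0, 216.0]] False
tab top ends [[331.0, 140.0], [217.0, 144.0], [174.0, 164.0]]
side 0 [[144.0, 178.0], [258.0, 181.0]] 400
side -0.008 [[144.0, 162.0], [259.0, 165.0]] False
side -0.016 [[144.0, 147.0], [259.0, 149.0]] False
side -0.024 [[144.0, 131.0], [260.0, 133.0]] False
tab top ends [[205.0, 99.0], [202.0, 144.0], [201.0, 214.0]]
```

```bash
python3 -m crank '[{"offset":[0,0,0],"twist":[0,0,0]},{"offset":[0,0,0],"twist":[0,0,0]},{"offset":[0,0,0],"twist":[0,0,0]},{"offset":[0,0,0],"twist":[0,0,0]},{"offset":[0,0,0],"twist":[0,0,0]},{"offset":[0,0,0],"twist":[0,0,0]}]' 0 60; python3 -m crank '[{"offset":[0,0,-0.004],"twist":[0,0,0]},{"offset":[0,0,-0.01],"twist":[0,0,0]},{"offset":[0,0,-0.025],"twist":[0,0,0]},{"offset":[0,0,-0.045],"twist":[0,0,0]},{"offset":[0,0,-0.065],"twist":[0,0,0]},{"offset":[0,0,-0.085],"twist":[0,0,0]},{"offset":[0,0,-0.1],"twist":[0,0,0]},{"offset":[0,0,-0.11],"twist":[0,0,0]},{"offset":[0,0,-0.11],"twist":[0,0,0]},{"offset":[0,0,-0.11],"twist":[0,0,0]}]'; python3 - <<'E'
from h import *
go([*PR[:2],.222],PR[2],"over")
E
```

```text
t: 13.2
tool_pos: [0.4803, -0.2794, 0.1066]
tool_rot: [2.159, 2.281, 0.0]
contact_force: [0.4, 0.8, 4.7]
opening: 0.0067
grip_force: 59.1
t: 14.45
tool_pos: [0.4794, -0.2789, 0.2149]
tool_rot: [-2.158, -2.281, 0.0]
contact_force: [-1.1, 0.3, -2.0]
opening: 0.0067
grip_force: 58.7
over off [ 0.2735  0.1018 -0.0069] twist [-0.08 -0.05 21.47] q6 -0.72
over off [ 0.2735  0.1018 -0.0069] twist [ 7.0000e-02 -1.2000e-01 -1.5853e+02] q6 -0.72
```

```bash
python3 -m crank '[{"offset":[0.007,0.0025,0],"twist":[0,0,1]},{"offset":[0.025,0.009,-0.003],"twist":[0,0,2.5]},{"offset":[0.05,0.019,-0.007],"twist":[0,0,4.5]},{"offset":[0.08,0.03,-0.007],"twist":[0,0,7]},{"offset":[0.11,0.041,-0.007],"twist":[0,0,9]},{"offset":[0.14,0.052,-0.007],"twist":[0,0,11]},{"offset":[0.17,0.063,-0.007],"twist":[0,0,13.5]},{"offset":[0.2,0.074,-0.007],"twist":[0,0,16]},{"offset":[0.23,0.086,-0.007],"twist":[0,0,18]},{"offset":[0.252,0.094,-0.007],"twist":[0,0,20]},{"offset":[0.266,0.099,-0.007],"twist":[0,0,21]},{"offset":[0.2725,0.1015,-0.007],"twist":[0,0,21.5]},{"offset":[0.2735,0.102,-0.007],"twist":[0,0,21.5]},{"offset":[0.2735,0.102,-0.007],"twist":[0,0,21.5]},{"offset":[0.2735,0.102,-0.007],"twist":[0,0,21.5]}]'; python3 - <<'E'
from h import *
go([*PR[:2],.222],PR[2],"resid")
o=get_obs();p=o["tool_pos"]
out=[]
for n,x,y in(("top",402,212),("side",300,195)):
    f=np.mean([get_image(n) for _ in range(3)],0).astype(np.uint8); np.save(n+"5.npy",f)
    im=cv2.resize(f[:,:,::-1],None,fx=6,fy=6,interpolation=cv2.INTER_CUBIC)
    for P,c in((place(PRESS,*PR),(0,255,255)),(place(LEAF,*p[:2],PR[2],p[2]-.0946),(255,0,255))):
      for q in P:
        hh=cv2.convexHull(((proj(n,q)+.5)*6-.5).astype(np.float32));cv2.polylines(im,[np.round(hh*16).astype(np.int32)],True,c,1,shift=4)
    if n=="side": y-=15
    out.append(im[6*y-300:6*y+300,6*x-200:6*x+200])
cv2.imwrite("pics/over5.png",np.hstack(out))
E
```

```text
t: 16.32
tool_pos: [0.5665, -0.0009, 0.2229]
tool_rot: [2.548, 1.838, -0.0]
contact_force: [0.2, 0.1, -1.5]
opening: 0.0067
grip_force: 58.7
resid off [ 0.0006 -0.0007  0.0009] twist [ 0.    0.01 -0.07] q6 0.19
resid off [ 0.0006 -0.0007  0.0009] twist [ 1.0000e-02 -0.0000e+00  1.7993e+02] q6 0.19
```

View pics/over5.png

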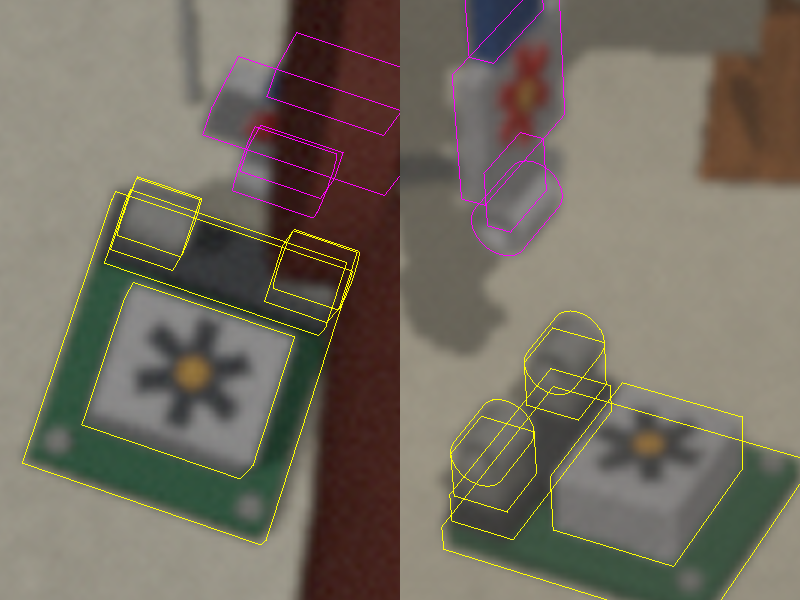

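The leaf matches the commanded overlay in both views and the pattern faces the lower block. I'll refine the press and leaf poses relative to each other before going down.

```bash
python3 - <<'E'
from h import *
import pickle
from scipy.ndimage import map_coordinates
o=get_obs();p=o["tool_pos"]
for n in CAL:
    f=get_image(n)
    for q,parts,x0,z in(("press",PRESS,PR,0),("leaf",LEAF,(p[0],p[1],PR[2]),p[2]-.0946)):
        ds=cut_out(q,n)
        if not ds: print(n,q,"none");continue
        d=ds[0]; m=d["region"].astype(np.float32)
        if n=="side" or q=="press":
            print(n,q,round(d["confidence"],2),np.round(d["rect"]),m.sum(),sil(n,place(parts,*x0[:3],z)).sum(),*fit(parts,{n:m},(x0[0],x0[1],[x0[2]]),z))
# edge-based fit of press on averaged images: maximise gradient along hull edges (base, block, jamb, knuckles)
def edge(n,f,parts):
    pts=[]
    for q in parts:
        h=cv2.convexHull(proj(n,q).astype(np.float32))[:,0]
        for a,b in zip(h,np.roll(h,-1,0)):
            k=max(2,int(np.hypot(*(b-a))*2)); t=np.linspace(0.05,.95,k)[:,None]; pts.append(a+(b-a)*t)
    pts=np.vstack(pts); return -map_coordinates(f,[pts[:,1],pts[:,0]],order=1).mean()
G={}
for n in CAL:
    g=cv2.GaussianBlur(np.load(n+"5.npy").astype(np.float32),(0,0),1)
    G[n]=np.sqrt(sum(cv2.Sobel(g[...,c],cv2.CV_32F,1,0)**2+cv2.Sobel(g[...,c],cv2.CV_32F,0,1)**2 for c in range(3)))
P2=[PRESS[0],PRESS[2],PRESS[3],PRESS[4]]
def E(v,ns,parts,z=0): return sum(edge(n,G[n],place(parts,*v,z)) for n in ns)
for ns in(("top",),("side",),("top","side")):
  for nm,parts,z,x0 in(("press",P2,0,PR),("leaf",LEAF[:3],p[2]-.0946,np.array([p[0],p[1],PR[2]]))):
    if nm=="leaf" and "top" in ns: continue
    r=minimize(E,x0,args=(ns,parts,z),method='Nelder-Mead',options=dict(initial_simplex=[x0,x0+[.003,0,0],x0+[0,.003,0],x0+[0,0,.04]]))
    print("edge",nm,ns,r.x.round(4),r.fun,E(x0,ns,parts,z))
E
```

```text
top press 0.57 [399. 222.  48.  63.] 1911.0 2149.1875 [ 5.66024812e-01 -3.14466160e-04 -3.33323951e-01] 0.12447671592235565
side press 0.78 [306. 207.  57.  52.] 1747.0 1847.1875 [ 0.56571845 -0.00302314 -0.30883398] 0.06142673268914223
side leaf 0.72 [282. 147.  14.  48.] 645.0 793.3125 [ 0.56554218 -0.00113653 -0.24626266] 0.1782945692539215
edge press ('top',) [ 5.670e-01 -5.000e-04 -3.143e-01] -195.51783752441406 -192.28654
edge press ('side',) [ 0.5658 -0.0019 -0.3281] -159.2908477783203 -157.12704
edge leaf ('side',) [ 0.5652  0.0018 -0.2979] -105.18583679199219 -102.03828
edge press ('top', 'side') [ 0.5666 -0.001  -0.3203] -352.990478515625 -349.41357
```

```bash
python3 -m crank '[{"offset":[0,0,0.005],"twist":[0,0,0]},{"offset":[0,0,0.017],"twist":[0,0,0]},{"offset":[0,0,0.031],"twist":[0,0,0]},{"offset":[0,0,0.045],"twist":[0,0,0]},{"offset":[0,0,0.056],"twist":[0,0,0]},{"offset":[0,0,0.062],"twist":[0,0,0]},{"offset":[0,0,0.063],"twist":[0,0,0]},{"offset":[0,0,0.063],"twist":[0,0,0]}]'; python3 - <<'E'
from h import *
p=get_obs()["tool_pos"]
out=[]
PR[:]=[.5665,-.001,-.32]
for n,x,y in(("top",405,205),("side",295,185)):
    f=np.mean([get_image(n) for _ in range(4)],0).astype(np.uint8); np.save(n+"6.npy",f)
    im=cv2.resize(f[:,:,::-1],None,fx=8,fy=8,interpolation=cv2.INTER_CUBIC)
    for P,c in((place(PRESS[3:5],*PR),(0,255,255)),(place(LEAF[:3],*p[:2],PR[2],p[2]-.0946),(255,0,255))):
      for q in P:
        hh=cv2.convexHull(((proj(n,q)+.5)*8-.5).astype(np.float32));cv2.polylines(im,[np.round(hh*16).astype(np.int32)],True,c,1,shift=4)
    out.append(im[8*y-300:8*y+300,8*x-200:8*x+200])
cv2.imwrite("pics/over6.png",np.hstack(out))
E
```

```text
t: 17.92
tool_pos: [0.567, -0.0005, 0.1604]
tool_rot: [2.547, 1.839, 0.001]
contact_force: [-0.3, 0.9, -0.5]
opening: 0.0072
grip_force: 58.7
```

View pics/over6.png

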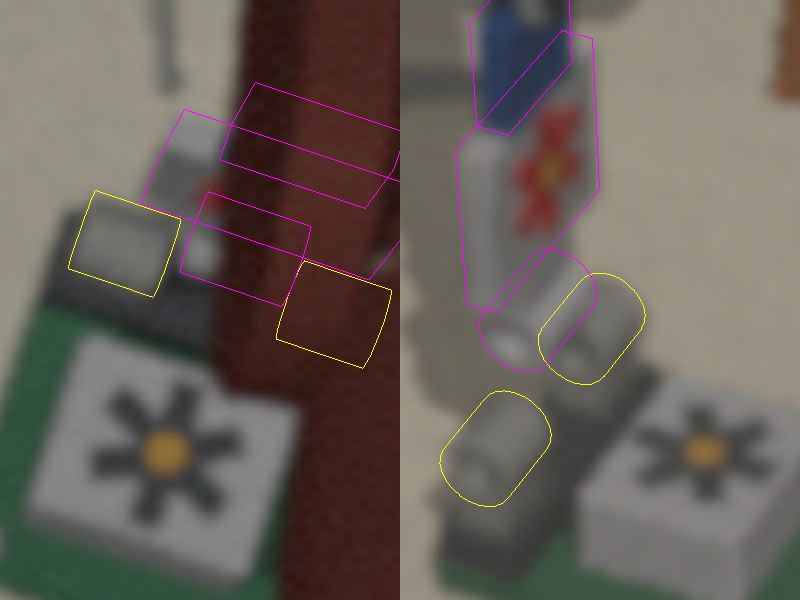

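```bash
python3 -m crank '[{"offset":[0,0,0.002],"twist":[0,0,0]},{"offset":[0,0,0.005],"twist":[0,0,0]},{"offset":[0,0,0.008],"twist":[0,0,0]},{"offset":[0,0,0.011],"twist":[0,0,0]},{"offset":[0,0,0.014],"twist":[0,0,0]},{"offset":[0,0,0.014],"twist":[0,0,0]}]'; python3 -m crank '[{"offset":[0,0,0.003],"twist":[0,0,0]},{"offset":[0,0,0.006],"twist":[0,0,0]},{"offset":[0,0,0.009],"twist":[0,0,0]},{"offset":[0,0,0.012],"twist":[0,0,0]},{"offset":[0,0,0.0145],"twist":[0,0,0]},{"offset":[0,0,0.0155],"twist":[0,0,0]},{"offset":[0,0,0.0155],"twist":[0,0,0]},{"offset":[0,0,0.0155],"twist":[0,0,0]}]'; python3 - <<'E'
from h import *
p=get_obs()["tool_pos"]
out=[]
PR[:]=[.5665,-.001,-.32]
from scipy.ndimage import map_coordinates
for n,x,y in(("top",402,210),("side",292,195)):
    f=np.mean([get_image(n) for _ in range(4)],0).astype(np.uint8); np.save(n+"7.npy",f)
    im=cv2.resize(f[:,:,::-1],None,fx=8,fy=8,interpolation=cv2.INTER_CUBIC)
    for P,c in((place(PRESS[3:5],*PR),(0,255,255)),(place(LEAF[:3],*PR,.036),(255,0,255))):
      for q in P:
        hh=cv2.convexHull(((proj(n,q)+.5)*8-.5).astype(np.float32));cv2.polylines(im,[np.round(hh*16).astype(np.int32)],True,c,1,shift=4)
    out.append(im[8*y-300:8*y+300,8*x-200:8*x+200])
cv2.imwrite("pics/over7.png",np.hstack(out))
E
```

```text
t: 19.08
tool_pos: [0.5664, -0.0004, 0.1454]
tool_rot: [-2.547, -1.839, 0.001]
contact_force: [-0.4, 1.5, -0.2]
opening: 0.0069
grip_force: 58.7
t: 20.08
tool_pos: [0.5667, -0.0005, 0.1306]
tool_rot: [2.547, 1.839, 0.0]
contact_force: [-0.5, 0.9, -1.1]
opening: 0.0068
grip_force: 58.7
```

View pics/over7.png

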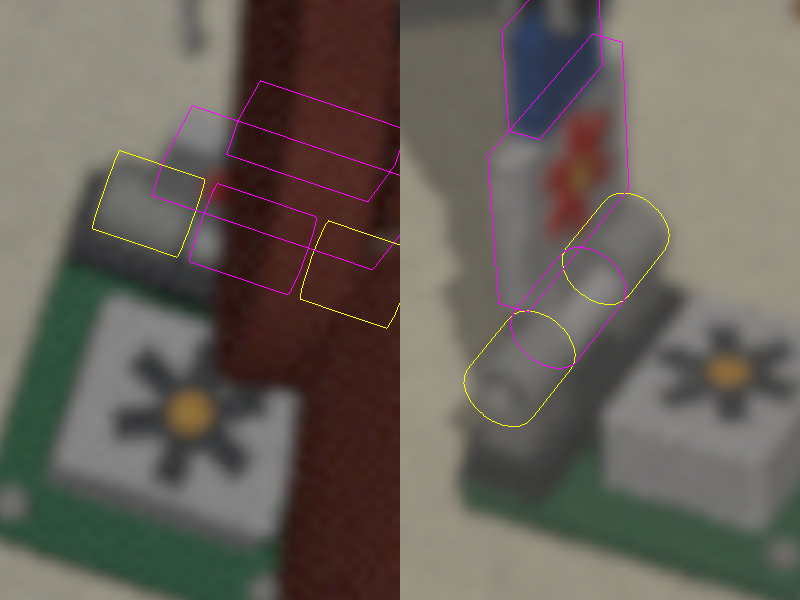

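The leaf's knuckle hangs in line between the steel knuckles (side view around (295,190)), and the fitted outlines match in both views. The measured force is essentially just the leaf's weight, so I'm handing in.

```bash
python3 -c "
from station import *
print(finish_job())"
```

```text
the job is handed in; nothing more can be done
None
```

I handed the job in at about 20 s: the spacer stands in the blue tray and the leaf is held freely in the gripper, its knuckle in line with the two steel ones to about 2 mm by the camera fits; no verdict came back.

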